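Press the proud row of a mosaic home

TASK

With the fingertips, press the five raised tiles of the wavy row fully home into the mosaic panel, one after another along the row, starting at the white tile and finishing at the black one. Do it in one pass: from the first tile to the last the fingertips stay over the row, no more than a few centimetres above it; then move clear. Only press: do not pull any tile up, and leave the bowl, cup, palette knife and nippers where they are.

Things in the scene. Friction and masses are not known exactly. Their poses are not given: they have to be found in the camera images.
- row_mid (a point): Middle of the tile row, on the flat upper face of the mosaic panel (purple, lilac and pink flush tiles in grey grout), 34 mm above the table. The panel, 164 x 264 mm, is fixed on a wooden board 200 x 300 mm (12 mm thick) that does not move; the long side lies along this point's y axis, z is up. The row is an S-shaped wave along y, about 184 mm long and 56 mm wide, of five push-fit tiles that stand proud; the whole may lie at any yaw
- tile1_top (a point): Centre of the top face of the first tile of the row, white, 24 mm square, z up; it sinks with the tile. Neighbouring tile centres are 52 to 56 mm apart. At the start it is 5.5 to 7 mm above the panel's face; fully home 0.5 mm above it
- tile1 (a joint): How far the first tile (white) has been pushed down into its push-fit pocket, m: 0 to 0.0015 at the start, 0.0065 fully home against a hard stop. It takes 3 to 5 N, has no spring, and stays where it is left; it would come up (negative values) if pulled
- tile2_top (a point): Centre of the top face of the second tile of the row, turquoise, 24 mm square, z up; it sinks with the tile. Neighbouring tile centres are 52 to 56 mm apart. At the start it is 5.5 to 7 mm above the panel's face; fully home 0.5 mm above it
- tile2 (a joint): How far the second tile (turquoise) has been pushed down into its push-fit pocket, m: 0 to 0.0015 at the start, 0.0065 fully home against a hard stop. It takes 3 to 5 N, has no spring, and stays where it is left; it would come up (negative values) if pulled
- tile3_top (a point): Centre of the top face of the third (middle) tile of the row, turquoise, 24 mm square, z up; it sinks with the tile. Neighbouring tile centres are 52 to 56 mm apart. At the start it is 5.5 to 7 mm above the panel's face; fully home 0.5 mm above it
- tile3 (a joint): How far the third (middle) tile (turquoise) has been pushed down into its push-fit pocket, m: 0 to 0.0015 at the start, 0.0065 fully home against a hard stop. It takes 3 to 5 N, has no spring, and stays where it is left; it would come up (negative values) if pulled
- tile4_top (a point): Centre of the top face of the fourth tile of the row, turquoise, 24 mm square, z up; it sinks with the tile. Neighbouring tile centres are 52 to 56 mm apart. At the start it is 5.5 to 7 mm above the panel's face; fully home 0.5 mm above it
- tile4 (a joint): How far the fourth tile (turquoise) has been pushed down into its push-fit pocket, m: 0 to 0.0015 at the start, 0.0065 fully home against a hard stop. It takes 3 to 5 N, has no spring, and stays where it is left; it would come up (negative values) if pulled
- tile5_top (a point): Centre of the top face of the fifth and last tile of the row, black, 24 mm square, z up; it sinks with the tile. Neighbouring tile centres are 52 to 56 mm apart. At the start it is 5.5 to 7 mm above the panel's face; fully home 0.5 mm above it
- tile5 (a joint): How far the fifth and last tile (black) has been pushed down into its push-fit pocket, m: 0 to 0.0015 at the start, 0.0065 fully home against a hard stop. It takes 3 to 5 N, has no spring, and stays where it is left; it would come up (negative values) if pulled
- bowl: Loose white plastic bowl, rim radius 60 mm, 45 mm high, on the table beside the panel; origin at the centre of its underside
- cup: Loose yellow plastic cup, rim radius 35 mm, 70 mm high, on the table beside the panel; origin at the centre of its underside
- knife: Loose palette knife with dark wooden handle, 190 mm long, blade 65 mm wide, 20 mm high, flat on the table beside the panel; origin under its middle, lies along its x axis
- nippers: Loose tile nippers with red handles, 185 mm long, 80 mm wide, 15 mm high, flat on the table beside the panel; origin under the middle, lie along their x axis

How it is judged:
By the outcome, as a careful person would: the job done as asked, in the order asked, and still so for the second after the job is handed in, with the robot touching nothing.
It also fails if it takes over 48 s, if anything falls off the work surface, if the arm or the gripper's body presses on something with over 40 N, if the wrist force passes 120 N, or if a joint passes its speed limit or range.

ROBOT

A 7-joint arm with a two-finger parallel gripper is mounted at the origin on the work surface. World frame = base frame: x ahead of the robot, y to its left, z up, the work surface at z = 0. Lengths are in m, angles in rad, forces in N, time in s.
With the tool pointing down it reaches from about 0.4 to 0.875 m from the base axis. Payload 19.3 kg.
Tool frame: the origin (TCP) lies between the finger pads; the fingertips stand 17 mm ahead of it and the grasp point (between the pads) lies 2 mm behind it (finger_overhang is the distance from the TCP to the fingertips, in m); x points along the fingers, z is the direction in which the jaws open and shut, and the axes are right-handed (so a half turn about x gives the same grasp; the last joint's range is limited). The gripper opens to 85 mm and grips with 20 to 120 N. Pads are 22 mm wide; open, the fingers measure 114 mm over their backs; the gripper's body (76 mm by 85 mm) begins 54 mm behind the grasp point. The pads swing forward as they close: fully open they stand 13 mm farther back than shut.
Start: joints at [1.073, 0.521, -0.036, 1.599, 0.021, 1.021, -0.113], TCP at [0.259, -0.569, 0.248] pointing down, gripper open.
Joint ranges: [-2.91, 2.91], [-0.3, 2.13], [-1.5, 1.42], [0.17, 2.43], [-1.26, 4.41], [0.16, 1.93], [-2.52, 2.52]. Speed limits (rad/s): [1.89, 1.89, 2.39, 2.39, 3.01, 3.01, 3.01].

INTERFACE

Orientations are given as a rotation vector (axis times angle).
In Python, from station import * gives the robot as it stands. The module is installed in compiled form; this text tells all that it offers.
- The arm moves only by the tool carry_out, never from a script. Its arguments are lists of equal length, an entry for each row: "travel": the shift along the tool's x, y, z in mm, a list of three; "twist": the turn about the tool's x in degrees; "grip": the opening, from 0 (shut) to 1 (fully open). In form: {"travel": [[x, y, z], ...], "twist": [twist, ...], "grip": [grip, ...]}. A call has 1 to 8 rows; each row shifts and turns the pose as measured when the row begins, along the tool's axes as they then stand; what a row does not reach is not made up. A row lasts 1/8 s, in which the tool goes at most 62.5 mm and 10.7 degrees, less where a joint would pass 70% of its speed; a pose out of reach is approached as far as the arm can. A call is refused whole if a number of a shift passes 62.5 or a number of a turn 10.7, either way. A call with a gripper value outside its range is refused whole. The fingers move at their own pace and stop on an object; "newtons" is the grip in N (left out, the last holds). Time passes only in rows, so rows that do not move let the fingers close. It gives the time, the measured TCP pose, the force and the opening at its end, in the units of the state.
- state(): the state, without advancing time (a new reading comes with each control period).
- read_camera(name): name is "scene" or "top" or "wrist"; returns a dict with "image" (384x512x3 uint8, blue, green, red), "fov_y" (degrees; the focal length in pixels is half the picture's height over the tangent of half this angle, whatever the lens; pixels are square), "cx", "cy" (the principal point, pixels), "rvec" (rotation vector, rad) and "tvec" (3), from world to camera coordinates, as OpenCV has them. Camera axes: x right, y down, z forward; pixel columns grow to the right and rows downward; lengths in m; the calibration is good to about 2 mm. A picture is of the moment at which its call begins. There is no depth.
- hand_in(): hands the job in, once; it reports no verdict.
The state is a dict: "clock": time; "qpos": joint angles; "joint_velocities": joint speeds; "joint_efforts": joint torques, N m; "ee_pos": TCP position; "ee_rot": TCP orientation; "wrist_force": force on the tool from outside, world axes, zero at the start; "torque": the same for the moment, N m; "finger_gap": opening from 0.0 (shut) to 1.0 (fully open).
Only numpy, scipy, OpenCV 4.12 (cv2) and the standard library are available. Lean on these libraries where they do the work, as an engineer would, in place of code of your own. Each camera call takes 0.05 s, during which the arm holds its last target.

## Working session

There is one attempt and no reset: what is moved stays moved. The work goes in short steps, Python scripts to look and compute and a tool call to move; the robot and the scene stay as the last step left them, time stands still between calls to the robot, and variables do not carry over. Pictures are saved under pics/ and viewed, and the job is handed in when it is done.

Besides the shell and the picture viewer there is one more tool, called as name([rows], argument=value, ...), one row to a line, values as JSON. carry_out: Moves the arm, as the interface text tells. Its arguments: {"type":"object","properties":{"travel":{"type":"array","items":{"type":"array","items":{"type":"number"}}},"twist":{"type":"array","items":{"type":"number"}},"grip":{"type":"array","items":{"type":"number"}},"newtons":{"type":"number"}},"required":["travel","twist","grip"]}

```bash
mkdir -p pics
python3 - <<'E'
from station import *
import cv2
for n in ["scene","top"]:
    r=read_camera(n); cv2.imwrite(f"pics/{n}0.png",r["image"]); print(n,r["fov_y"],r["cx"],r["cy"],r["rvec"],r["tvec"])
print(state())
E
```

```text
scene 42.39128355886194 253.7178628231743 186.92428382726138 [ 1.78112974  1.41768483 -0.77162087] [-0.18299994 -0.26108171  1.64097334]
top 51.79871199891208 258.44827649513684 186.46014805329568 [ 2.08186026 -2.15474148  0.21780612] [0.08575476 0.57941558 0.93214376]
{'clock': 0.1, 'qpos': array([ 1.07279478,  0.52193107, -0.03631869,  1.59989518,  0.02118685,
        1.02107847, -0.11283069]), 'joint_velocities': array([-0.00154341, -0.00104287,  0.00063712, -0.00194447, -0.00106625,
        0.00084693,  0.00177318]), 'joint_efforts': array([ 7.01008074e-03, -9.28491640e+01,  1.98563799e+00, -3.70532441e+01,
        1.83056539e-02,  5.39737419e-03, -1.79324270e-04]), 'ee_pos': array([ 0.25916305, -0.56846108,  0.2478179 ]), 'ee_rot': array([ 0.88909299,  1.38254499, -0.88834677]), 'wrist_force': array([-0.6105196 ,  0.28780432,  0.08534867]), 'torque': array([-0.02234465, -0.04957979,  0.01074416]), 'finger_gap': 0.998706853950881}
```

View pics/top0.png

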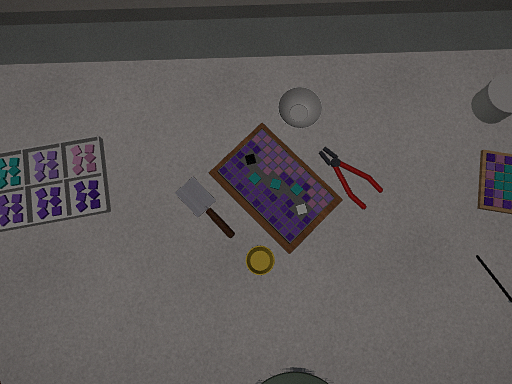

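View pics/scene0.png

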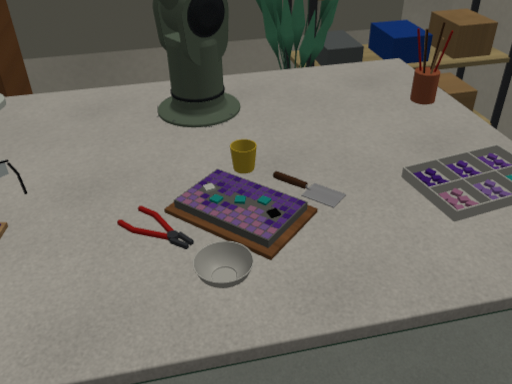

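The top view shows white at (301,209), turquoise at (297,190), (277,184) and (255,179), and black at (250,159). The row is unobstructed. Next I'll measure in both views.

```bash
cat > h.py <<'E'
from station import *
import cv2, numpy as np
def K(r):
    f=r["image"].shape[0]/2/np.tan(np.radians(r["fov_y"]/2)); return np.array([[f,0,r["cx"]],[0,f,r["cy"]],[0,0,1]])
def cast(r,px,z):
    R=cv2.Rodrigues(np.array(r["rvec"]))[0]; t=np.array(r["tvec"]); c=-R.T@t
    p=np.atleast_2d(px); d=(np.linalg.inv(K(r))@np.c_[p,np.ones(len(p))].T).T@R
    return c+d*((z-c[2])/d[:,2])[:,None]
def proj(r,P): return cv2.projectPoints(np.atleast_2d(P).astype(float),np.array(r["rvec"]),np.array(r["tvec"]),K(r),None)[0][:,0]
E
python3 - <<'E'
from h import *
box={"top":(205,120,345,255),"scene":(165,165,320,255)}
for n in box:
    r=read_camera(n); im=r["image"]; h=cv2.cvtColor(im,cv2.COLOR_BGR2HSV).astype(int); H,S,V=h[...,0],h[...,1],h[...,2]
    x0,y0,x1,y1=box[n]; reg=np.zeros(H.shape,bool); reg[y0:y1,x0:x1]=1
    for c,m in dict(white=(S<60)&(V>135),turq=(abs(H-86)<10)&(S>120)&(V>70),black=(V<38)).items():
        k,l,st,ce=cv2.connectedComponentsWithStats((m&reg).astype(np.uint8))
        for i in range(1,k):
            if st[i,4]>25: print(n,c,st[i],ce[i].round(1),cast(r,ce[i],.0395).round(4))
    cr=im[y0:y1,x0:x1]; cv2.imwrite(f"pics/{n}_crop.png",cv2.resize(cr,None,fx=4,fy=4,interpolation=cv2.INTER_NEAREST))
E
```

```text
top turq [248 173  13  12  78] [254.2 177.9] [[0.6084 0.0757 0.0395]]
top turq [270 179  11  10  78] [275.2 183.3] [[0.5925 0.0225 0.0395]]
top turq [291 183  12  12  79] [296.3 188.7] [[ 0.5766 -0.0307  0.0395]]
top black [319 147  21  20 174] [329.7 157.4] [[ 0.6563 -0.1216  0.0395]]
top black [245 154  11  11  95] [250.1 159. ] [[0.6591 0.0847 0.0395]]
top black [217 171  73  73  73] [253. 207.] [[0.5334 0.0812 0.0395]]
top black [206 208  29  30 173] [220.6 223.1] [[0.4953 0.1636 0.0395]]
scene white [ 165  165  155   90 3626] [256.9 194.2] [[0.587  0.0661 0.0395]]
scene white [204 183  10   7  45] [208.6 186.1] [[ 0.5264 -0.0386  0.0395]]
scene white [165 214  60  41 962] [188.6 237.6] [[ 0.7065 -0.1063  0.0395]]
scene turq [209 194  14  10  75] [216.2 198.1] [[ 0.5798 -0.0286  0.0395]]
scene turq [235 195  11   8  66] [239.8 198.4] [[0.5942 0.0242 0.0395]]
scene turq [258 196  13   9  72] [264.2 199.6] [[0.612  0.0777 0.0395]]
scene black [274 174  31  14  92] [287.6 180.5] [[0.5484 0.1513 0.0395]]
scene black [267 208  14  10  90] [273.3 212.6] [[0.6652 0.0857 0.0395]]
scene black [174 234  19  11  54] [183.2 238.9] [[ 0.7081 -0.1177  0.0395]]
scene black [168 237  20  12  61] [177.8 243.4] [[ 0.7199 -0.1299  0.0395]]
```

View pics/top_crop.png

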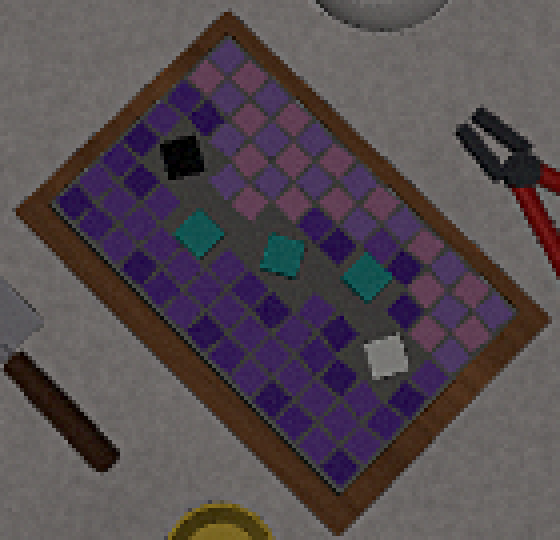

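View pics/scene_crop.png

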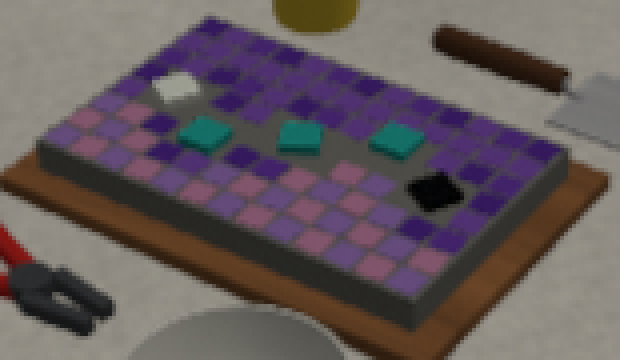

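```bash
cat >> h.py <<'E'
from scipy.spatial.transform import Rotation as Ro
def shift(target):
    s=state(); R=Ro.from_rotvec(s["ee_rot"]).as_matrix(); return (R.T@(np.array(target)-s["ee_pos"])*1000).round(1)
E
python3 - <<'E'
from h import *
try: print(finger_overhang)
except Exception as e: print(e)
r=read_camera("top"); im=r["image"].astype(int)
p=im[198:220,290:314]; m=(p.min(2)>110)
ys,xs=np.nonzero(m); w=[290+xs.mean(),198+ys.mean()]; print(m.sum(),w)
px=[w,[296.3,188.7],[275.2,183.3],[254.2,177.9],[250.1,159.]]
P=cast(r,px,.0395); print(P.round(4), np.linalg.norm(np.diff(P,axis=0),axis=1).round(4))
# panel check: board corners
print(cast(r,[[205+230/4,120+12/4],[205+548/4,120+320/4],[205+338/4,120+534/4],[205+16/4,120+212/4]],.012).round(4))
s=state();print(Ro.from_rotvec(s["ee_rot"]).as_matrix().round(4))
print(shift([*P[0][:2],.15]))
r=read_camera("wrist"); cv2.imwrite("pics/w0.png",r["image"])
np.save("P.npy",P)
E
```

```text
0.017
82 [np.float64(301.2682926829268), np.float64(208.7560975609756)]
[[ 0.5247 -0.0404  0.0395]
 [ 0.5766 -0.0306  0.0395]
 [ 0.5925  0.0225  0.0395]
 [ 0.6085  0.0757  0.0395]
 [ 0.659   0.0847  0.0395]] [0.0529 0.0555 0.0555 0.0513]
[[ 0.7664  0.0483  0.012 ]
 [ 0.5479 -0.151   0.012 ]
 [ 0.4153 -0.0073  0.012 ]
 [ 0.632   0.1946  0.012 ]]
[[-3.000e-04  9.099e-01  4.148e-01]
 [ 5.000e-04  4.148e-01 -9.099e-01]
 [-1.000e+00 -0.000e+00 -5.000e-04]]
[  98.2  460.7 -370.4]
```

View pics/w0.png

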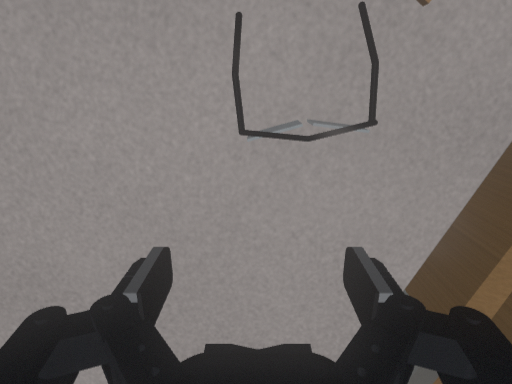

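The wrist view shows the open fingers, with only a pair of glasses below and the panel not in view. I'll move towards the white tile while closing the gripper.

carry_out([
  [0,46,-37],
  [0,46,-37],
  [0,46,-37],
  [0,46,-37],
  [0,46,-37],
  [0,46,-37],
  [0,46,-37],
  [0,46,-37],
], twist=[0,0,0,0,0,0,0,0], grip=[0,0,0,0,0,0,0,0], newtons=20)

```text
clock: 1.3
ee_pos: [0.4759, -0.1378, 0.248]
ee_rot: [0.893, 1.377, -0.895]
wrist_force: [0.9, -0.5, -0.4]
finger_gap: 0.001
```

Run:
```python
from h import *
P=np.load("P.npy"); print(shift([*P[0][:2],.11]), state()["finger_gap"],state()["wrist_force"])
```

```text
[137.8  84.2 -69.3] 0.0014870683773298126 [ 0.93294207 -0.51988014 -0.37979774]
```

carry_out([
  [35,42,-35],
  [35,36,-30],
  [33,12,-8],
  [30,3,-2],
  [5,0,0],
  [0,0,0],
], twist=[0,0,0,0,0,0], grip=[0,0,0,0,0,0])

```text
clock: 2.05
ee_pos: [0.5331, -0.026, 0.1097]
ee_rot: [0.89, 1.376, -0.887]
wrist_force: [-0.2, 0.2, 0.3]
finger_gap: -0.001
```

Run:
```python
from h import *
P=np.load("P.npy"); print(shift([*P[0][:2],.075]), state()["wrist_force"])
for n in ["wrist","top"]:
    r=read_camera(n); cv2.imwrite(f"pics/{n}1.png",r["image"] if n=="wrist" else cv2.resize(r["image"][120:255,205:345],None,fx=4,fy=4))
    if n=="wrist": print(proj(r,P).round(0)); print(proj(r,state()["ee_pos"]+[0,0,-.017]))
```

```text
[ 34.6 -13.8   9.5] [-0.18241372  0.20638296  0.30439533]
[[271. 229.]
 [292. 159.]
 [227. 102.]
 [154.  37.]
 [167. -66.]]
[[258.73581778 250.26009911]]
```

View pics/wrist1.png

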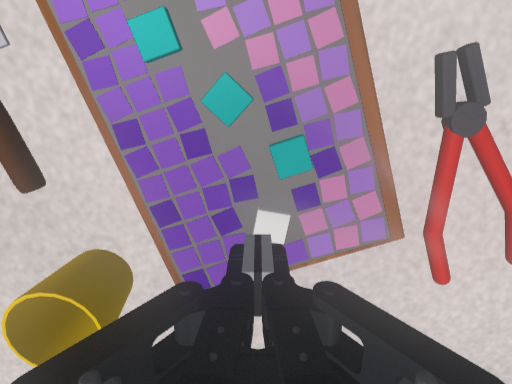

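Wrist view: the tiles lie at (271,226), (291,158), (227,99) and (154,34), within 3 px of my projected points, so the positions hold. The closed fingers are just short of the white tile.

carry_out([
  [0,-14,9],
  [20,0,0],
  [14,0,0],
  [0,0,0],
], twist=[0,0,0,0], grip=[0,0,0,0])

```text
clock: 2.65
ee_pos: [0.5244, -0.0444, 0.0784]
ee_rot: [0.894, 1.369, -0.887]
wrist_force: [0.1, -0.5, -0.3]
finger_gap: -0.001
```

Run:
```python
from h import *
P=np.load("P.npy"); print(shift([*P[0][:2],.057]), state()["wrist_force"])
```

```text
[21.4  1.8 -3.7] [ 0.12134545 -0.46787094 -0.31651312]
```

carry_out([
  [14,2,-4],
  [2,0,0],
  [2,0,0],
  [2,0,0],
  [2,0,0],
], twist=[0,0,0,0,0], grip=[0,0,0,0,0])

```text
clock: 3.28
ee_pos: [0.5253, -0.0397, 0.0562]
ee_rot: [0.894, 1.368, -0.886]
wrist_force: [-0.8, 0.6, 4.3]
finger_gap: -0.001
```

carry_out([
  [2,0,0],
  [2,0,0],
], twist=[0,0], grip=[0,0])

```text
clock: 3.52
ee_pos: [0.5253, -0.0397, 0.0522]
ee_rot: [0.894, 1.368, -0.886]
wrist_force: [-2.5, -0.8, 3.7]
finger_gap: -0.002
```

carry_out([
  [1,0,0],
], twist=[0], grip=[0])

```text
clock: 3.65
ee_pos: [0.5254, -0.0398, 0.0514]
ee_rot: [0.894, 1.368, -0.886]
wrist_force: [-7.4, 0.3, 25.9]
finger_gap: 0.006
```

carry_out([
  [1,0,0],
], twist=[0], grip=[0])

```text
clock: 3.78
ee_pos: [0.5254, -0.0398, 0.0512]
ee_rot: [0.894, 1.368, -0.886]
wrist_force: [-12.4, 1.2, 42.3]
finger_gap: -0.001
```

carry_out([
  [1,0,0],
], twist=[0], grip=[0])

```text
clock: 3.9
ee_pos: [0.5254, -0.0397, 0.0512]
ee_rot: [0.894, 1.367, -0.887]
wrist_force: [-10.4, 1.8, 35.5]
finger_gap: 0.001
```

Tile 1 hit its hard stop at TCP z 0.0513, matching the predicted 0.0515. I'll lift 14 mm and go to tile 2.

carry_out([
  [-8,0,0],
  [-8,0,0],
  [0,0,0],
], twist=[0,0,0], grip=[0,0,0])

```text
clock: 4.28
ee_pos: [0.5255, -0.0398, 0.0681]
ee_rot: [0.894, 1.366, -0.886]
wrist_force: [-0.7, 0.7, 0.1]
finger_gap: -0.001
```

Run:
```python
from h import *
P=np.load("P.npy"); print(shift([*P[1][:2],.062]), state()["wrist_force"],state()["ee_pos"])
r=read_camera("wrist"); cv2.imwrite("pics/wrist2.png",r["image"]); print(proj(r,P).round(0))
```

```text
[ 6.8 50.3 12.6] [-0.66128857  0.68700152  0.09220357] [ 0.52554521 -0.03978187  0.06808435]
[[ 259.  242.]
 [ 283.  153.]
 [ 198.   78.]
 [  98.   -9.]
 [ 109. -155.]]
```

View pics/wrist2.png

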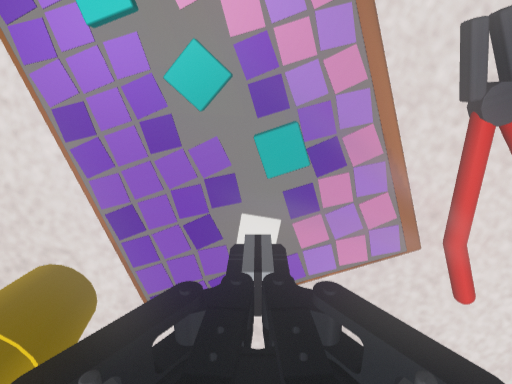

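White now sits flush, and tile 2 is at (282,150) against a predicted (283,153).

carry_out([
  [0,25,6],
  [0,22,6],
  [0,4,1],
  [0,0,0],
], twist=[0,0,0,0], grip=[0,0,0,0])

```text
clock: 4.82
ee_pos: [0.5771, -0.0308, 0.0671]
ee_rot: [0.893, 1.369, -0.888]
wrist_force: [-0.0, -0.5, -0.6]
finger_gap: -0.002
```

Run:
```python
from h import *
P=np.load("P.npy"); print(shift([*P[1][:2],.0515]))
```

```text
[15.6 -0.4 -0.5]
```

carry_out([
  [7,0,0],
  [2,0,0],
  [2,0,0],
  [2,0,0],
  [1.5,0,0],
], twist=[0,0,0,0,0], grip=[0,0,0,0,0])

```text
clock: 5.45
ee_pos: [0.5759, -0.0312, 0.0518]
ee_rot: [0.893, 1.369, -0.888]
wrist_force: [0.2, 0.2, 2.9]
finger_gap: -0.001
```

carry_out([
  [1,0,0],
], twist=[0], grip=[0])

```text
clock: 5.58
ee_pos: [0.576, -0.0312, 0.0513]
ee_rot: [0.893, 1.369, -0.889]
wrist_force: [-7.9, 0.6, 29.7]
finger_gap: 0.003
```

Tile 2 is on its stop. I'll press once more to confirm, then lift.

carry_out([
  [0.7,0,0],
], twist=[0], grip=[0])

```text
clock: 5.7
ee_pos: [0.5759, -0.0312, 0.0514]
ee_rot: [0.893, 1.368, -0.889]
wrist_force: [-6.8, 0.1, 22.4]
finger_gap: -0.001
```

carry_out([
  [-8,0,0],
  [-8,0,0],
  [0,0,0],
], twist=[0,0,0], grip=[0,0,0])

```text
clock: 6.08
ee_pos: [0.5757, -0.0313, 0.0682]
ee_rot: [0.893, 1.368, -0.889]
wrist_force: [0.2, 0.2, -0.1]
finger_gap: -0.001
```

Run:
```python
from h import *
P=np.load("P.npy"); print(shift([*P[2][:2],.067]))
```

```text
[  1.2  37.5 -42.2]
```

carry_out([
  [0,18,-20],
  [0,17,-20],
  [0,3,-3],
  [0,0,0],
], twist=[0,0,0,0], grip=[0,0,0,0])

```text
clock: 6.58
ee_pos: [0.5927, 0.0234, 0.0675]
ee_rot: [0.893, 1.368, -0.891]
wrist_force: [-0.3, -0.1, 0.3]
finger_gap: -0.002
```

Run:
```python
from h import *
P=np.load("P.npy"); print(shift([*P[2][:2],.0515]))
```

```text
[16.  -0.6  0.6]
```

carry_out([
  [7,0,0],
  [2,0,0],
  [2,0,0],
  [2,0,0],
  [1.5,0,0],
], twist=[0,0,0,0,0], grip=[0,0,0,0,0])

```text
clock: 7.2
ee_pos: [0.5924, 0.0215, 0.0522]
ee_rot: [0.895, 1.367, -0.893]
wrist_force: [-1.6, 1.1, 5.7]
finger_gap: 0.0
```

carry_out([
  [1,0,0],
], twist=[0], grip=[0])

```text
clock: 7.32
ee_pos: [0.5924, 0.0215, 0.0514]
ee_rot: [0.895, 1.367, -0.893]
wrist_force: [-7.5, 2.0, 23.2]
finger_gap: 0.001
```

carry_out([
  [0.7,0,0],
], twist=[0], grip=[0])

```text
clock: 7.45
ee_pos: [0.5925, 0.0215, 0.0514]
ee_rot: [0.895, 1.367, -0.893]
wrist_force: [-7.7, 0.9, 25.3]
finger_gap: -0.001
```

Tile 3 is home. On to tile 4.

carry_out([
  [-8,0,0],
  [-8,0,0],
  [0,0,0],
], twist=[0,0,0], grip=[0,0,0])

```text
clock: 7.82
ee_pos: [0.5924, 0.0208, 0.0681]
ee_rot: [0.895, 1.366, -0.894]
wrist_force: [0.1, 0.5, 0.5]
finger_gap: 0.001
```

Run:
```python
from h import *
P=np.load("P.npy"); print(shift([*P[3][:2],.067]))
```

```text
[  1.   37.  -43.6]
```

carry_out([
  [0,18,-20],
  [0,17,-20],
  [0,3,-4],
  [0,0,0],
], twist=[0,0,0,0], grip=[0,0,0,0])

```text
clock: 8.32
ee_pos: [0.6094, 0.0761, 0.0673]
ee_rot: [0.895, 1.365, -0.896]
wrist_force: [-0.3, -0.2, 0.7]
finger_gap: 0.002
```

Run:
```python
from h import *
P=np.load("P.npy"); print(shift([*P[3][:2],.0515]))
```

```text
[15.8 -1.  -0.2]
```

carry_out([
  [7,0,0],
  [2,0,0],
  [2,0,0],
  [2,0,0],
  [1.5,0,0],
], twist=[0,0,0,0,0], grip=[0,0,0,0,0])

```text
clock: 8.95
ee_pos: [0.6092, 0.0739, 0.052]
ee_rot: [0.896, 1.365, -0.898]
wrist_force: [-0.8, 1.9, 3.3]
finger_gap: 0.003
```

carry_out([
  [1,0,0],
], twist=[0], grip=[0])

```text
clock: 9.07
ee_pos: [0.6093, 0.0739, 0.0514]
ee_rot: [0.896, 1.365, -0.898]
wrist_force: [-8.6, 0.2, 24.7]
finger_gap: 0.005
```

carry_out([
  [0.7,0,0],
], twist=[0], grip=[0])

```text
clock: 9.2
ee_pos: [0.6093, 0.074, 0.0515]
ee_rot: [0.896, 1.364, -0.898]
wrist_force: [-6.8, 0.8, 21.0]
finger_gap: -0.002
```

carry_out([
  [-8,0,0],
  [-8,0,0],
  [0,0,0],
], twist=[0,0,0], grip=[0,0,0])

```text
clock: 9.57
ee_pos: [0.6093, 0.0735, 0.0683]
ee_rot: [0.896, 1.364, -0.899]
wrist_force: [-0.3, 0.5, -0.4]
finger_gap: 0.003
```

Run:
```python
from h import *
P=np.load("P.npy"); print(shift([*P[4][:2],.067]))
r=read_camera("wrist"); cv2.imwrite("pics/wrist4.png",r["image"]); print(proj(r,P).round(0))
```

```text
[ 1.7 50.   9.7]
[[358. 397.]
 [385. 338.]
 [323. 292.]
 [254. 239.]
 [277. 153.]]
```

View pics/wrist4.png

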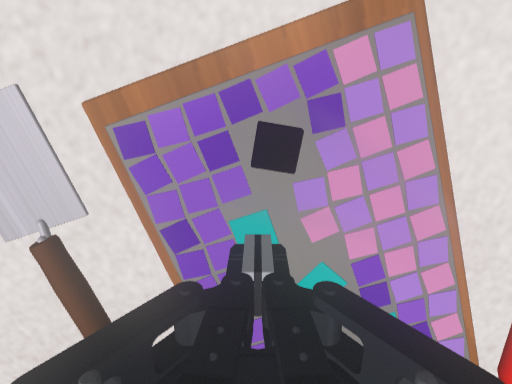

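The black tile is at (277,147), about 2 mm farther than predicted, so I'll aim slightly farther.

carry_out([
  [0,25,5],
  [0,22,4],
  [0,5,1],
  [0,0,0],
], twist=[0,0,0,0], grip=[0,0,0,0])

```text
clock: 10.12
ee_pos: [0.6608, 0.0849, 0.0672]
ee_rot: [0.895, 1.365, -0.901]
wrist_force: [-0.0, -0.0, 0.4]
finger_gap: -0.0
```

Run:
```python
from h import *
P=np.load("P.npy"); print(shift([*P[4][:2],.0515]))
```

```text
[15.6 -1.7 -0.7]
```

carry_out([
  [7,0,0],
  [2,0,0],
  [2,0,0],
  [2,0,0],
  [1.5,0,0],
], twist=[0,0,0,0,0], grip=[0,0,0,0,0])

```text
clock: 10.75
ee_pos: [0.6596, 0.0844, 0.0522]
ee_rot: [0.895, 1.365, -0.901]
wrist_force: [-1.1, -0.4, 4.9]
finger_gap: 0.001
```

carry_out([
  [1,0,0],
], twist=[0], grip=[0])

```text
clock: 10.88
ee_pos: [0.6597, 0.0844, 0.0515]
ee_rot: [0.895, 1.365, -0.901]
wrist_force: [-6.8, -0.0, 20.1]
finger_gap: 0.0
```

carry_out([
  [0.7,0,0],
], twist=[0], grip=[0])

```text
clock: 11.0
ee_pos: [0.6597, 0.0844, 0.0515]
ee_rot: [0.895, 1.365, -0.901]
wrist_force: [-6.8, -0.6, 19.8]
finger_gap: -0.005
```

All five are on the stop. I'll lift straight up, then move back along tool -y / +z towards the start side to clear the view.

carry_out([
  [-8,0,0],
  [-25,0,0],
  [-50,0,0],
  [-50,0,0],
  [-20,0,0],
  [0,-25,50],
  [0,-25,50],
  [0,-25,50],
], twist=[0,0,0,0,0,0,0,0], grip=[0,0,0,0,0,0,0,0])

```text
clock: 12.0
ee_pos: [0.6503, -0.0806, 0.2118]
ee_rot: [0.89, 1.368, -0.893]
wrist_force: [1.5, -0.7, -0.5]
finger_gap: -0.0
```

carry_out([
  [0,-25,50],
  [0,-25,50],
  [0,-25,50],
  [0,-25,50],
  [0,0,0],
  [0,0,0],
], twist=[0,0,0,0,0,0], grip=[0,0,0,0,0,0])

```text
clock: 12.75
ee_pos: [0.6378, -0.3168, 0.214]
ee_rot: [0.893, 1.365, -0.899]
wrist_force: [-0.1, 1.6, 0.5]
finger_gap: -0.003
```

Run:
```python
from h import *
for n,(x0,y0,x1,y1) in {"scene":(110,135,350,290),"top":(170,80,390,280)}.items():
    r=read_camera(n); cv2.imwrite(f"pics/{n}_end.png",cv2.resize(r["image"][y0:y1,x0:x1],None,fx=3,fy=3,interpolation=cv2.INTER_NEAREST))
print(state()["ee_pos"],state()["wrist_force"])
```

```text
[ 0.63778562 -0.31669664  0.21412753] [-0.49633028 -0.29993024 -0.72095772]
```

View pics/scene_end.png

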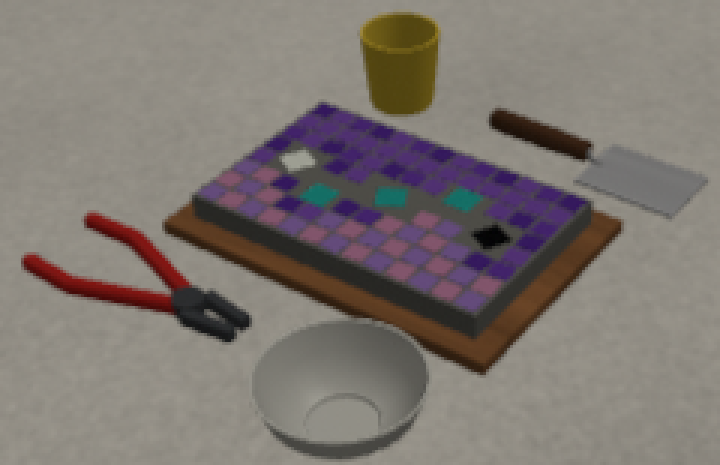

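View pics/top_end.png

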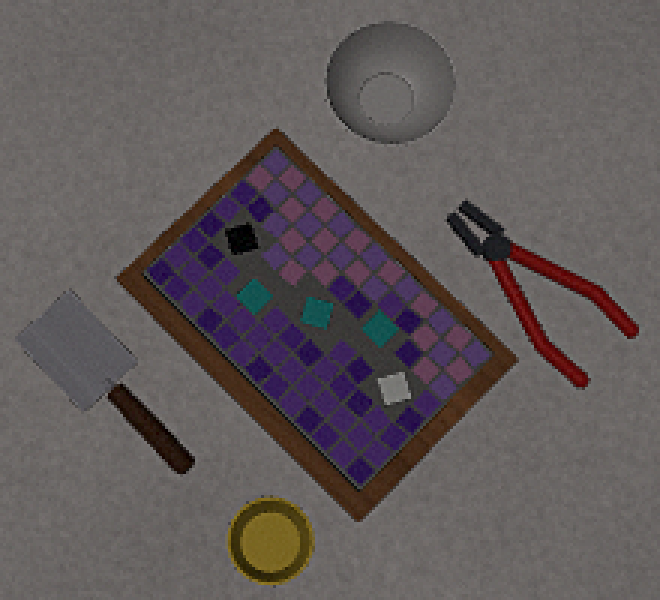

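All five tiles, from white (395,388) to black (242,239) in the enlarged top view, show no visible sides any more. The bowl, cup, knife and nippers look unmoved, and the arm is clear. Handing in.

```bash
python3 -c "
from station import *
print(hand_in())"
```

```text
the job is handed in; nothing more can be done
None
```

I pressed the five tiles home in one pass from white to black with the gripper shut. Between tiles I lifted the fingertips only about 17 mm, then moved clear and handed in at about 13 s.

- **Depth:** every tile ended on a hard stop at TCP z 0.0512–0.0515 m (predicted 0.0515). The vertical force jumped from 3–6 N while the tile was sinking to 20–42 N at the stop. The highest reading was on the white tile, about 44 N at the wrist including sideways force; the other tiles stayed at or below about 31 N.
- **Final pictures:** all five tiles look flush. The bowl, cup, knife and nippers look unmoved by eye; I did not measure them. The arm was touching nothing.
- **Small disagreement:** the wrist camera and the top-view positions differed by 1–3 mm. I allowed for this only on the black tile, aiming about 2 mm farther, though the descent drifted back by about 1 mm. No check failed.

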